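Lock the towing eye on the trailer drawbar with a linch pin

ROBOT

A 6-joint arm with a two-finger parallel gripper is mounted at the origin on the work surface. World frame = base frame: x ahead of the robot, y to its left, z up, the work surface at z = 0. Lengths are in m, angles in degrees, forces in N, time in s.
With the tool pointing down it reaches from about 0.4 to 0.825 m from the base axis. Payload 7 kg.
Tool frame: the origin (TCP) lies on the centre line of the jaws, within the pads' length; the fingertips stand 8 mm ahead of it and the grasp point (between the pads) lies 11 mm behind it (r.tcp_to_tips is the distance from the TCP to the fingertips, in m); z points along the fingers, y is the direction in which the jaws open and shut (so a half turn about z gives the same grasp; the last joint's range is limited). The gripper opens to 88 mm and grips with 3 to 60 N. Pads are 19 mm wide; open, the fingers measure 130 mm over their backs; the gripper's body (78 mm by 193 mm) begins 47 mm behind the grasp point.
Start: joints at [16.507, 20.546, 0.682, 0, -70.136, -16.507], TCP at [0.675, -0, 0.235] pointing down, gripper open.
Joint ranges: [-176.03, 176.03], [-82.01, 121.73], [-58.28, 71.71], [-173.87, 95.51], [-174.79, -0.11], [-173.66, 173.66]. Speed limits (degrees/s): [136.94, 136.94, 172.46, 180, 180, 180].

INTERFACE

Orientations are given as [roll, pitch, yaw] about the fixed x, y, z axes, in that order (R = Rz(yaw) Ry(pitch) Rx(roll)).
In Python, from plant import r gives the robot as it stands.
- The arm moves only by the tool drive_tool, never from a script. Its argument "plan" is text: rows parted by semicolons, each of 4 numbers parted by spaces: the shift along the tool's x, y, z in cm, then the turn about the tool's z in rad. A call has 1 to 8 rows; each row is the pose to reach, as a shift and turn from the pose commanded when the call began, along the tool's axes at that moment; what a row does not reach only later rows make up. A row lasts 1/8 s, in which the tool goes at most 62.5 mm and 10.7 degrees, less where a joint would pass 70% of its speed; a pose out of reach is approached as far as the arm can. A call with a gripper value outside its range is refused whole. "fingers" is the closure, from -1 (fully open) to 1 (shut), set as the call begins (left out, the last holds). The fingers move at their own pace and stop on an object; "squeeze" is the grip in N (left out, the last holds). Time passes only in rows, so rows that repeat a pose let the fingers close. It gives the time, the measured TCP pose, the force and the opening at its end, in the units of the state.
- r.get_state(): the state, without advancing time (a new reading comes with each control period).
- r.capture(name): name is "scene" or "side" or "wrist"; returns a dict with "frame" (400x640x3 uint8, red, green, blue), "fovy" (degrees; the focal length in pixels is half the picture's height over the tangent of half this angle, whatever the lens; pixels are square), "cx", "cy" (the principal point, pixels), "rvec" (rotation vector, rad) and "tvec" (3), from world to camera coordinates, as OpenCV has them. Camera axes: x right, y down, z forward; pixel columns grow to the right and rows downward; lengths in m; the calibration is good to about 2 mm. A picture is of the moment at which its call begins. There is no depth.
- r.close_job(): hands the job in, once; it reports no verdict.
The state is a dict: "time_s": time; "joints": joint angles; "qd": joint speeds; "joint_torque": joint torques, N m; "tcp_pos": TCP position; "eef_rot": TCP orientation; "contact_force": force on the tool from outside, world axes, zero at the start; "moment": the same for the moment, N m; "gripper_width": finger opening in m.
Only numpy, scipy, OpenCV 4.12 (cv2) and the standard library are available. Lean on these libraries where they do the work, as an engineer would, in place of code of your own. Each camera call takes 0.05 s, during which the arm holds its last target. There are 200 camera calls.

TASK

Take the red-headed linch pin with the sprung ring out of the wooden block and push it down through the hole near the end of the square drawbar held in the vise, until its head sits fully home on the bar; then flip the ring over the end of the bar so that it snaps shut under it, and let go. The bar may be clamped several millimetres in or out, so feel for the hole gently and never lean hard on the bar (push with less than 25 N), and leave the other two pins standing in the block.

Things in the scene. Friction and masses are not known exactly. Their poses are not given: they have to be found in the camera images.
- vise: Blue bench vise, fixed, base 150 x 130 mm; origin under its centre on the table, z up. Jaws x = -50 to 50 mm, tops at 112 mm. A dark square steel drawbar, 28 x 28 mm, top face 109 mm above the table, underside 81, is clamped in it and sticks out level along the vise's -x, centred on y = 0. A red towing-eye collar (50 mm square, x = -105 to -75, top at 120 mm) is on the bar.
- hole_nominal (a point): On the bar's top face, vise x = -150 mm, y = 0: where the 12.4 mm round vertical through-hole (0.8 mm chamfer) should be. The bar may be clamped further in or out, so the true hole lies up to 9 mm from here either way along the vise's x (same y); the bar ends 16 mm beyond the true hole. This point does not follow the bar.
- pin: Linch pin, 140 g: brass shank 11 mm thick, 40 long, then a block 20 x 20 x 12 mm, then a red grip tab 22 (x) by 14 mm (y), 12 to 42 mm above the origin, to grip across y. Origin on the axis at the underside of the block, which seats on the bar; z up. The open ring sticks out to the pin's -x; to close round the bar it must point past the bar's end: pin x along vise x.
- pin_tip (a point): Centre of the shank's lower end, 40 mm below the pin's origin; its edge is chamfered by about 1 mm. In the bore a sprung ball grips the pin: it enters freely by 8 to 14 mm, then needs about 2 to 10 N of downward push until the head is home.
- ring (a joint): Swing of the steel U-shaped ring about its hinge (along pin y, 6 mm above the pin's origin): 0 wide open (10 degrees above level), 1.75 closed, hanging beside the shank. An over-centre spring holds it open below 0.65 and snaps it shut above; pressing its end down takes about 4 N at first, falling to nothing at 0.65.
- ring_end (a point): Middle of the ring's end bar (5 mm thick, 43 mm wide, clear inside width 38 mm), 51 mm from the hinge.
- rack: Fixed wooden block 62 x 200 x 45 mm, origin under its centre; three vertical square through-holes 14 mm wide in a row along its y, 70 mm apart, in which the three pins stand with their heads on its top, shanks down, in any order.
- plain_pin: Plain steel pin 11 x 40 mm with a flat round bright head 22 mm wide and 8 mm high; origin in the plane of the head's underside. Leave it in the block.
- black_pin: Same pin with a black head. Leave it in the block.
Mind the look-alikes: they are no part of the job. What is shaped like the pin but blue, green or pink is not meant.

How it is judged:
By the outcome, as a careful person would: the job done as asked, in the order asked, and still so for the second after the job is handed in, with the robot touching nothing.
It also fails if it takes over 72 s, if anything falls off the work surface, if the arm or the gripper's body presses on something with over 40 N, if the wrist force passes 120 N, or if a joint passes its speed limit or range.

## Working session

There is one attempt and no reset: what is moved stays moved. The work goes in short steps, Python scripts to look and compute and a tool call to move; the robot and the scene stay as the last step left them, time stands still between calls to the robot, and variables do not carry over. Pictures are saved under pics/ and viewed, about 8 in all and at most 12, crops included, and the job is handed in when it is done.

Besides the shell and the picture viewer there is one more tool, called after "Emit:" by a JSON object that holds its "api" and its "payload". drive_tool: Moves the arm, as the interface text tells. Its arguments: {"type":"object","properties":{"plan":{"type":"string"},"fingers":{"type":"number"},"squeeze":{"type":"number"}},"required":["plan"]}

```bash
mkdir -p pics
cat > h.py <<'E'
import numpy as np, cv2
from plant import r
def cam(n):
    c=r.capture(n); f=200/np.tan(np.radians(c['fovy'])/2)
    R=cv2.Rodrigues(np.array(c['rvec'],float))[0]; t=np.array(c['tvec'],float).ravel()
    return dict(im=c['frame'],f=f,cx=c['cx'],cy=c['cy'],R=R,t=t,o=-R.T@t)
def ray(c,u,v):
    d=c['R'].T@np.array([(u-c['cx'])/c['f'],(v-c['cy'])/c['f'],1]); return d/np.linalg.norm(d)
def onz(c,u,v,z):
    d=ray(c,u,v); return c['o']+d*(z-c['o'][2])/d[2]
def proj(c,p):
    q=c['R']@np.array(p,float)+c['t']; return q[:2]/q[2]*c['f']+[c['cx'],c['cy']]
def save(c,n,crop=None,s=1):
    im=c['im'] 
    if crop: x0,y0,x1,y1=crop; im=im[y0:y1,x0:x1]
    cv2.imwrite('pics/'+n,cv2.resize(im[:,:,::-1],None,fx=s,fy=s,interpolation=cv2.INTER_CUBIC))
def two(c1,p1,c2,p2):
    a,b=ray(c1,*p1),ray(c2,*p2); A=np.array([a,-b]).T; s=np.linalg.lstsq(A,c2['o']-c1['o'],rcond=None)[0]
    q1,q2=c1['o']+a*s[0],c2['o']+b*s[1]; return (q1+q2)/2,np.linalg.norm(q1-q2)
E
python3 - <<'E'
from h import *
print(r.get_state())
for n in ('scene','side','wrist'):
    c=cam(n); print(n,c['f'],c['cx'],c['cy'],c['o'],c['R'][2]); save(c,n+'1.png')
a=[cv2.imread(f'pics/{n}1.png') for n in('scene','side','wrist')]
E
```

```text
{'time_s': 0.0, 'joints': array([ 1.65079533e+01,  2.05935631e+01,  6.34454823e-01, -2.16942400e-02,
       -7.01368881e+01, -1.65049927e+01]), 'qd': array([ 0.04726865,  0.02887696,  0.07354518, -0.08134713,  0.08436247,
       -0.02599066]), 'joint_torque': array([-8.00930356e-04, -5.82726967e+01,  2.93058443e+01,  6.99745238e+00,
        6.93249181e-03, -2.06530804e-04]), 'tcp_pos': array([ 6.74519302e-01, -4.80372160e-06,  2.33598892e-01]), 'eef_rot': array([ 1.79902165e+02, -7.72183738e-03, -9.00044211e+01]), 'contact_force': array([ 0.68293402, -0.25834721, -0.29636351]), 'moment': array([ 0.05301073, -0.04359777,  0.02582473]), 'gripper_width': 0.08779778371182291}
scene 429.02031834949014 315.7341587603702 195.914735369747 [1.13236511 0.33253638 0.59734336] [-0.65732823 -0.46596036 -0.59228417]
side 478.51858507233425 325.03018329650587 199.77352984461203 [ 0.42489468 -0.85285652  0.54665704] [ 0.14303679  0.84933594 -0.50810327]
wrist 347.1932818536408 322.09475873727695 201.014560966698 [ 0.67490376 -0.0751005   0.38297721] [-0.00243127  0.28039265 -0.95988231]
```

View pics/scene1.png

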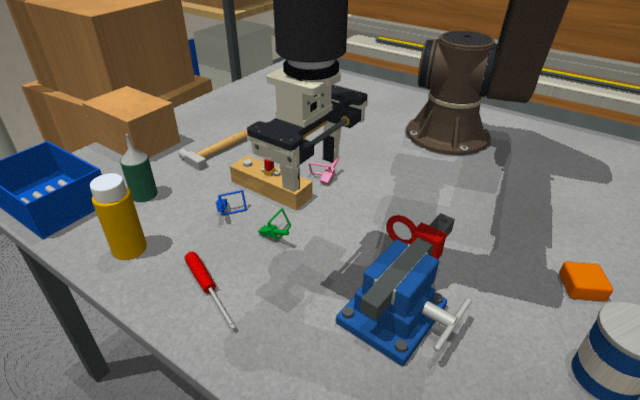

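View pics/side1.png

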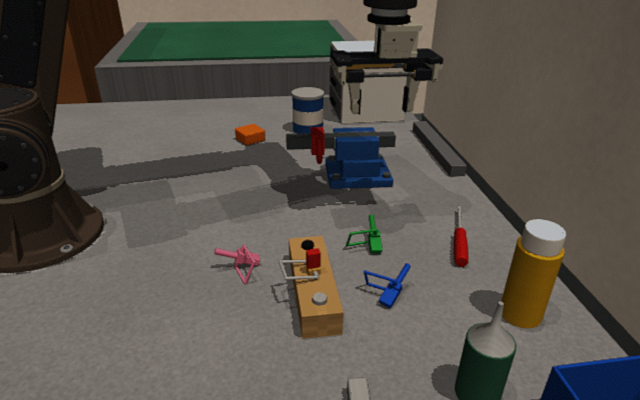

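The red pin is in the middle of the rack, between the black and plain pins, and its ring points toward the robot. The bar also points toward the robot, at side px (287,142). Next I'll measure these.

Run:
```python
from h import *
s=cam('side'); c=cam('scene'); w=cam('wrist')
print('tcp in side',proj(s,[.675,0,.235]),proj(c,[.675,0,.235]),proj(w,[.675,0,.235]))
def reds(k,mn=25,lo=(0,150,60)):
    h=cv2.cvtColor(k['im'],cv2.COLOR_RGB2HSV)
    m=((h[...,0]<6)|(h[...,0]>175))&(h[...,1]>170)&(h[...,2]>60)
    n,l,st,ce=cv2.connectedComponentsWithStats(m.astype(np.uint8))
    return [(st[i].tolist(),ce[i].round(1).tolist()) for i in range(1,n) if st[i][4]>mn]
for n,k in(('side',s),('scene',c),('wrist',w)): print(n,reds(k))
# rough side estimates
for nm,u,v,z in[('plainhead',320,298,.053),('black',308,244,.053),('barend top',287,135,.109),('bar far top',395,134,.109)]:
    print(nm,onz(s,u,v,z))
for nm,u,v,z in[('bar near far-edge',441,214,.109),('',453,220,.109),('bar +x end',362,303,.109),('',383,318,.109),('plain scene',248,161,.053)]:
    print(nm,onz(c,u,v,z))
save(w,'w1.png'); save(c,'c2.png',(320,180,520,340),4)
```

```text
tcp in side [381.35010908 106.96078801] [311.3852493  168.42242974] [321.53049129 265.75590711]
side [([314, 127, 11, 33, 170], [320.5, 142.6]), ([312, 135, 6, 20, 85], [313.7, 144.0]), ([455, 228, 13, 39, 446], [460.7, 247.3]), ([307, 249, 13, 19, 225], [313.3, 257.8])]
scene [([265, 159, 9, 12, 79], [268.3, 164.6]), ([387, 216, 60, 42, 906], [420.0, 234.0]), ([185, 252, 31, 41, 546], [199.3, 271.2])]
wrist [([165, 0, 38, 56, 1409], [182.3, 25.1]), ([404, 311, 39, 31, 694], [421.4, 330.2])]
plainhead [ 0.51054104 -0.31413867  0.053     ]
black [ 0.51022558 -0.17445072  0.053     ]
barend top [0.50699027 0.18360689 0.109     ]
bar far top [0.7599178  0.15851855 0.109     ]
bar near far-edge [0.50402336 0.16620077 0.109     ]
 [0.5079178 0.1902894 0.109    ]
bar +x end [0.76363333 0.15250251 0.109     ]
 [0.76949566 0.18953039 0.109     ]
plain scene [ 0.50673464 -0.31095366  0.053     ]
```

View pics/w1.png

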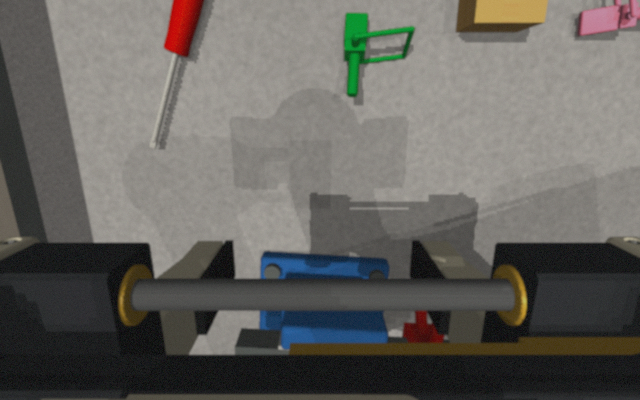

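View pics/c2.png

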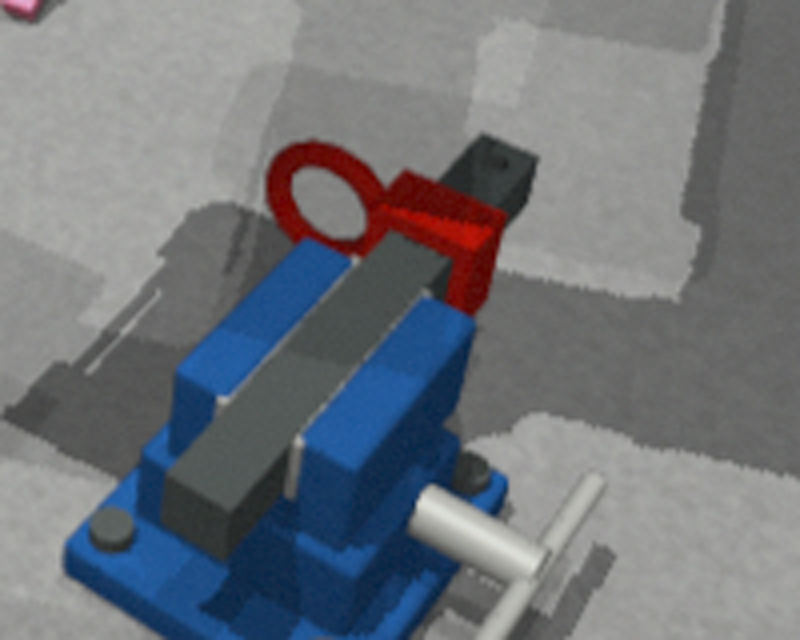

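The scene crop shows the hole at about (444.3,220.5) and the bar's end near x=0.505. Next, a turn to measure the bar axis, hole and pin pose.

Run:
```python
from h import *
s=cam('side'); c=cam('scene')
f=lambda u,v,z=.109: onz(c,320+u/4,180+v/4,z)
N1,N2,F1,F2,H=f(483,134),f(537,158),f(165,487),f(228,518),f(497,162)
print('bar',N1,N2,F1,F2,'hole',H)
for a,b in((N1,F1),(N2,F2),((N1+N2)/2,(F1+F2)/2)): d=b-a; print('yaw',np.degrees(np.arctan2(d[1],d[0])),np.hypot(*d[:2]))
# eye top
print('eye at y=.12', onz(c,399,215,.135))
print('red tab two', two(s,(313.3,257.8),c,(268.3,164.6)))
# precise dark pins in side crop
save(s,'s2.png',(250,215,370,345),5)
```

```text
bar [0.50290311 0.16526802 0.109     ] [0.50527232 0.19159691 0.109     ] [0.76229391 0.15047177 0.109     ] [0.76140367 0.17566715 0.109     ] hole [0.51828674 0.17807687 0.109     ]
yaw -3.2647458903442685 0.2598124630653367
yaw -3.558853139993453 0.2566262416773428
yaw -3.4108922508041393 0.2582185019224358
eye at y=.12 [0.58174903 0.11732607 0.135     ]
red tab two (array([ 0.51145215, -0.24014692,  0.07168658]), np.float64(0.0022442795159400277))
```

View pics/s2.png

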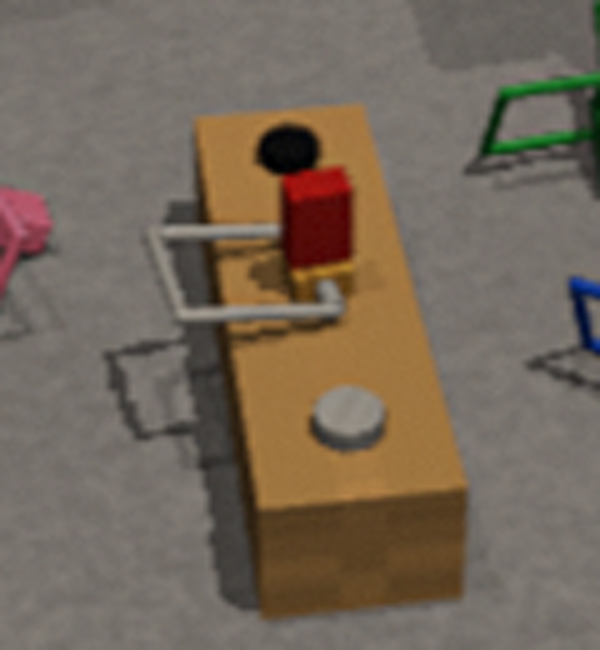

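Run:
```python
from h import *
s=cam('side')
f=lambda u,v,z: onz(s,250+u/5,215+v/5,z)
P=[f(u,v,.045) for u,v in((195,118),(365,105),(465,487),(258,508))]
print(np.round(P,4)); print('center',np.mean(P,0))
for a,b in((3,0),(2,1)): d=P[b]-P[a]; print('rack y dir',np.degrees(np.arctan2(d[1],d[0])))
A,B=f(155,232,.061),f(183,318,.061); print('ring ends',A,B,np.degrees(np.arctan2(*(A-B)[[1,0]])))
print('plain',f(348,411,.053),'black',f(288,149,.053))
T=[f(u,v,.087) for u,v in((283,178),(340,168),(350,187),(287,197))]; print('tab top',np.round(T,4),np.mean(T,0))
```

```text
[[ 0.4797 -0.1423  0.045 ]
 [ 0.5419 -0.1425  0.045 ]
 [ 0.5409 -0.3409  0.045 ]
 [ 0.4795 -0.3408  0.045 ]]
center [ 0.51050531 -0.24160949  0.045     ]
rack y dir 89.9500073867824
rack y dir 89.71464666976249
ring ends [ 0.45896122 -0.22743095  0.061     ] [ 0.46416622 -0.27187448  0.061     ] 96.67976479068531
plain [ 0.51020501 -0.31231065  0.053     ] black [ 0.50923029 -0.1767165   0.053     ]
tab top [[ 0.4998 -0.2387  0.087 ]
 [ 0.5187 -0.2359  0.087 ]
 [ 0.5204 -0.2464  0.087 ]
 [ 0.4999 -0.2488  0.087 ]] [ 0.50969461 -0.24244122  0.087     ]
```

Emit:
{"api": "drive_tool", "payload": {"plan": "3 2 0 0.18; 6 4 0 0.36; 9 6 0 0.54; 12 8 0 0.72; 15 10 0 0.9; 18 12 0 1.08; 21 14 0 1.26; 24 16 0 1.44", "fingers": 0.1}}

```text
time_s: 1.45
tcp_pos: [0.5143, -0.2409, 0.2348]
eef_rot: [-180.0, 0.0, -172.8]
contact_force: [0.0, -0.6, 0.5]
gripper_width: 0.0393
```

Run:
```python
from h import *
w=cam('wrist'); save(w,'w2.png'); print(r.get_state()['tcp_pos'],w['o'])
h=cv2.cvtColor(w['im'],cv2.COLOR_RGB2HSV)
m=((h[...,0]<6)|(h[...,0]>175))&(h[...,1]>150)&(h[...,2]>50)
cs,_=cv2.findContours(m.astype(np.uint8),0,2)
for c in cs:
    if cv2.contourArea(c)>100: print(cv2.boundingRect(c),cv2.approxPolyDP(c,3,True).reshape(-1,2).tolist())
```

```text
[ 0.51204202 -0.24312403  0.23480962] [ 0.43925747 -0.24978198  0.38400748]
(315, 166, 13, 28) [[318, 166], [315, 191], [326, 192], [327, 169]]
```

View pics/w2.png

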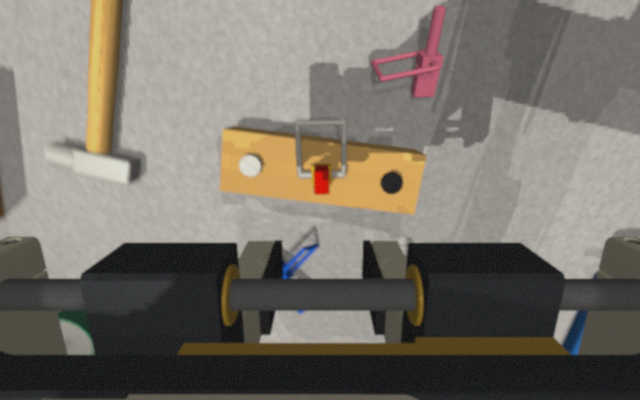

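The wrist view shows the tab at (321,180) and the ring's end bar at row ~121, level in the picture, so the yaw is aligned. I'll check the tab edges against the estimate.

Run:
```python
from h import *
w=cam('wrist'); st=r.get_state(); print(st['tcp_pos'],st['eef_rot'])
a,b=onz(w,315,193,.087),onz(w,327,194,.087); print('+x top edge',a,b,'yaw',np.degrees(np.arctan2(*(b-a)[[1,0]]))-90)
e1,e2=onz(w,299,121.5,.060),onz(w,346,122.5,.060); print('ring',e1,e2,'yaw',np.degrees(np.arctan2(*(e2-e1)[[1,0]]))-90)
y=np.radians(7); x=np.array([np.cos(y),np.sin(y),0])
o=(a+b)/2-x*.011; print('tab centre',o, 'ringend',(e1+e2)/2+x*.050)
t=st['tcp_pos']; Y=np.radians(st['eef_rot'][2]); tx=np.array([np.cos(Y),np.sin(Y)]); ty=np.array([np.sin(Y),-np.cos(Y)])
d=(o-t)[:2]; print('tool shift cm',100*d@tx,100*d@ty, 'dz',100*(t[2]-.068))
```

```text
[ 0.51320813 -0.24202843  0.23488765] [-1.79992300e+02  6.44120546e-05 -1.72908775e+02]
+x top edge [ 0.51605772 -0.2482573   0.087     ] [ 0.51575141 -0.2375968   0.087     ] yaw 1.645832546593141
ring [ 0.45789689 -0.26982369  0.06      ] [ 0.45387067 -0.22714541  0.06      ] yaw 5.389270216713314
tab centre [ 0.50498656 -0.24426762  0.087     ] ringend [ 0.50551109 -0.24239108  0.06      ]
tool shift cm 0.8435114145985213 -0.12071112435320894 dz 16.688764700226162
```

Emit:
{"api": "drive_tool", "payload": {"plan": "0.35 -0.08 4 0; 0.7 -0.16 8 0; 0.7 -0.16 11 0; 0.7 -0.16 12 0; 0.7 -0.16 12 0"}}

```text
time_s: 2.17
tcp_pos: [0.5086, -0.2424, 0.1146]
eef_rot: [-180.0, -0.0, -172.5]
contact_force: [0.1, -1.0, -0.1]
gripper_width: 0.0393
```

Run:
```python
from h import *
w=cam('wrist'); st=r.get_state(); print(st['tcp_pos'],st['eef_rot'],w['o'])
h=cv2.cvtColor(w['im'],cv2.COLOR_RGB2HSV)
m=((h[...,0]<6)|(h[...,0]>175))&(h[...,1]>150)&(h[...,2]>50)
cs,_=cv2.findContours(m.astype(np.uint8),0,2)
for c in cs:
    if cv2.contourArea(c)>100: print(cv2.boundingRect(c),cv2.approxPolyDP(c,2,True).reshape(-1,2).tolist())
for x in(.505,.5105):
  y=np.radians(7);R=np.array([[np.cos(y),-np.sin(y)],[np.sin(y),np.cos(y)]])
  print(x,[proj(w,[*(np.array([x,-.2425])+R@[a,b]),z]).round(0).tolist() for a,b,z in((-.011,-.007,.057),(-.011,.007,.057),(-.011,-.007,.087),(.011,-.007,.087),(.011,.007,.087))])
save(w,'w3.png')
```

```text
[ 0.5090239  -0.24253385  0.11541827] [-1.79968759e+02  4.66366764e-02 -1.72454635e+02] [ 0.43373922 -0.2517718   0.26391363]
(312, 211, 23, 49) [[314, 212], [313, 258], [333, 259], [332, 212]]
0.505 [[311.0, 202.0], [333.0, 202.0], [309.0, 218.0], [309.0, 255.0], [334.0, 256.0]]
0.5105 [[309.0, 211.0], [332.0, 211.0], [308.0, 227.0], [308.0, 264.0], [333.0, 265.0]]
```

View pics/w3.png

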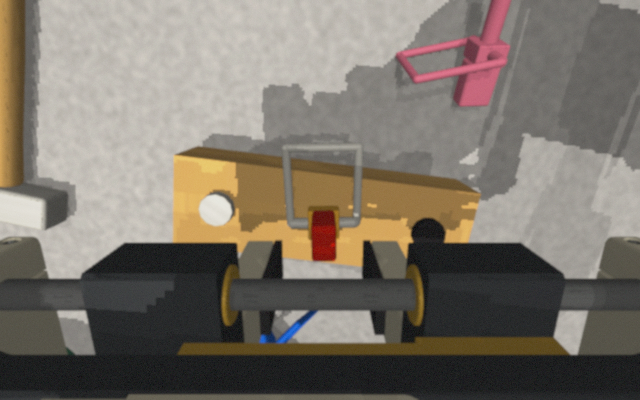

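Emit:
{"api": "drive_tool", "payload": {"plan": "0.1 -0.05 2 0; 0.1 -0.05 4 0; 0.1 -0.05 4.7 0; 0.1 -0.05 4.7 0"}}

```text
time_s: 2.72
tcp_pos: [0.5078, -0.2432, 0.0683]
eef_rot: [-180.0, 0.0, -172.5]
contact_force: [0.0, -0.5, -1.0]
gripper_width: 0.0397
```

Emit:
{"api": "drive_tool", "payload": {"plan": "0 0 0 0; 0 0 0 0; 0 0 0 0; 0 0 0 0; 0 0 0 0; 0 0 0 0", "fingers": 1, "squeeze": 40}}

```text
time_s: 3.48
tcp_pos: [0.5076, -0.2432, 0.0679]
eef_rot: [-180.0, 0.0, -172.5]
contact_force: [-0.7, 1.3, 4.7]
gripper_width: 0.0136
```

Emit:
{"api": "drive_tool", "payload": {"plan": "0 0 -1 0; 0 0 -3 0; 0 0 -6 0; 0 0 -9 0; 0 0 -12 0; 0 0 -14 0; 0 0 -14 0"}}

```text
time_s: 4.35
tcp_pos: [0.508, -0.2433, 0.2092]
eef_rot: [-180.0, 0.2, -172.5]
contact_force: [-0.1, 0.9, -1.9]
gripper_width: 0.014
```

Emit:
{"api": "drive_tool", "payload": {"plan": "-0.8 5.2 0 0.03; -1.6 10.4 0 0.06; -2.4 15.6 0 0.09; -3.2 20.8 0 0.12; -4.0 26 0 0.15; -4.9 31.2 0 0.17; -5.7 36.4 0 0.19; -6.5 41.6 0 0.19"}}

```text
time_s: 5.35
tcp_pos: [0.5166, 0.1792, 0.2064]
eef_rot: [-179.9, -0.1, 176.6]
contact_force: [1.2, -0.1, -0.9]
gripper_width: 0.0137
```

Emit:
{"api": "drive_tool", "payload": {"plan": "0 0 0.5 0; 0 0 0.5 0; 0 0 0.5 0"}}

```text
time_s: 5.72
tcp_pos: [0.5173, 0.1767, 0.2021]
eef_rot: [-180.0, -0.0, 176.5]
contact_force: [0.3, -0.1, -1.6]
gripper_width: 0.0135
```

Run:
```python
from h import *
st=r.get_state(); print(st['tcp_pos'],st['eef_rot'],st['contact_force'])
w=cam('wrist'); c=cam('scene'); s=cam('side')
def cr(k,b,z): x0,y0,x1,y1=b; return cv2.resize(k['im'][y0:y1,x0:x1,::-1],(400,300 if z else 300),interpolation=cv2.INTER_CUBIC)
B=dict(w=(220,110,420,260),c=(380,130,540,250),s=(240,60,400,180))
cv2.imwrite('pics/m4.png',np.vstack([np.hstack([cr(w,B['w'],1),cr(c,B['c'],1)]),np.hstack([cr(s,B['s'],1),np.zeros((300,400,3),np.uint8)])]))
np.savez('v4.npz',**{n+k:v[k] for n,v in(('w',w),('c',c),('s',s)) for k in v})
t=st['tcp_pos']
for n,k in(('w',w),('c',c),('s',s)):
    print(n,'tip',proj(k,[t[0],t[1],t[2]-.063]),'hole',proj(k,[.5183,.1781,.109]))
```

```text
[0.51725423 0.17666756 0.2021338 ] [-1.79959520e+02 -4.51713510e-02  1.76547783e+02] [ 0.29650899 -0.05023037 -1.62591615]
w tip [321.08892129 221.70848925] hole [323.2515848  209.13354356]
c tip [446.76791706 206.56045914] hole [444.25955913 220.50866437]
s tip [291.41868079 123.71515045] hole [292.07681317 135.68880393]
```

View pics/m4.png

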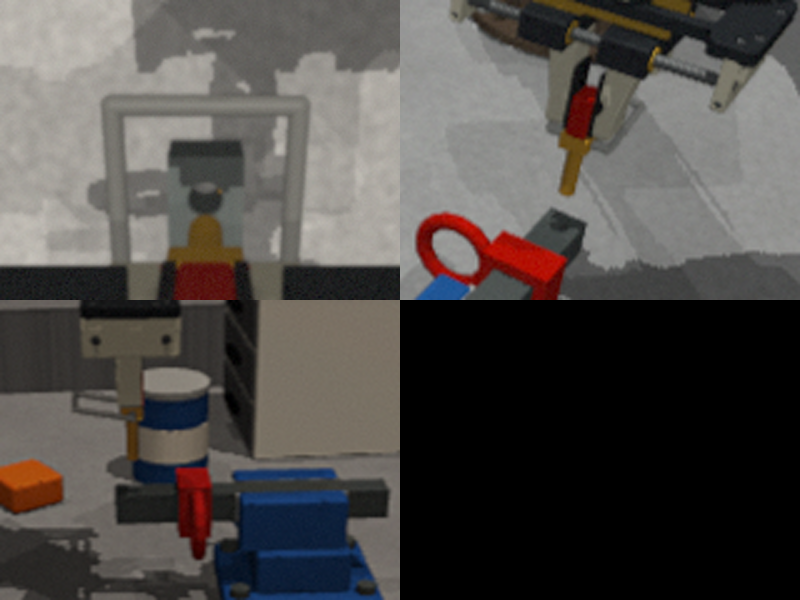

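The wrist crop shows the hole at about px (323,208), with the shank in line with it in y. I'll go down to just above the bar and look again.

Emit:
{"api": "drive_tool", "payload": {"plan": "0 -0.05 1 0; 0 0.05 2 0; 0 0.05 2.4 0; 0 0.05 2.4 0; 0 0.05 2.4 0"}}

```text
time_s: 6.5
tcp_pos: [0.5177, 0.1784, 0.1787]
eef_rot: [180.0, 0.0, 176.6]
contact_force: [-0.9, -0.1, -0.9]
gripper_width: 0.0137
```

Run:
```python
from h import *
st=r.get_state(); print(st['tcp_pos'],st['eef_rot'],st['contact_force'])
w=cam('wrist'); c=cam('scene'); s=cam('side')
def cr(k,b): x0,y0,x1,y1=b; return cv2.resize(k['im'][y0:y1,x0:x1,::-1],(400,300),interpolation=cv2.INTER_CUBIC)
cv2.imwrite('pics/m5.png',np.vstack([np.hstack([cr(w,(270,165,370,240)),cr(c,(410,180,490,240))]),np.hstack([cr(s,(260,90,340,150)),np.zeros((300,400,3),np.uint8)])]))
t=st['tcp_pos']
for n,k in(('w',w),('c',c),('s',s)):
    print(n,'tip',proj(k,[t[0],t[1],t[2]-.063]),'tip-5.5x',proj(k,[t[0]-.0055,t[1],t[2]-.063]),'hole',proj(k,[.5183,.1781,.109]),'barend',proj(k,[.5023,.179,.109]))
```

```text
[0.51770409 0.17842378 0.17874844] [1.79996986e+02 1.65233273e-02 1.76621181e+02] [-0.91900255 -0.11834514 -0.87824094]
w tip [321.07572489 221.6091278 ] tip-5.5x [320.56583605 213.55509947] hole [320.66723229 219.07568638] barend [320.57385975 195.90201023]
c tip [445.23680789 217.46517728] tip-5.5x [446.40892115 215.87219001] hole [444.25955913 220.50866437] barend [448.11360518 216.07838797]
s tip [291.74792197 132.93876388] tip-5.5x [289.37741713 133.05115657] hole [292.07681317 135.68880393] barend [285.15865667 135.86931973]
```

View pics/m5.png

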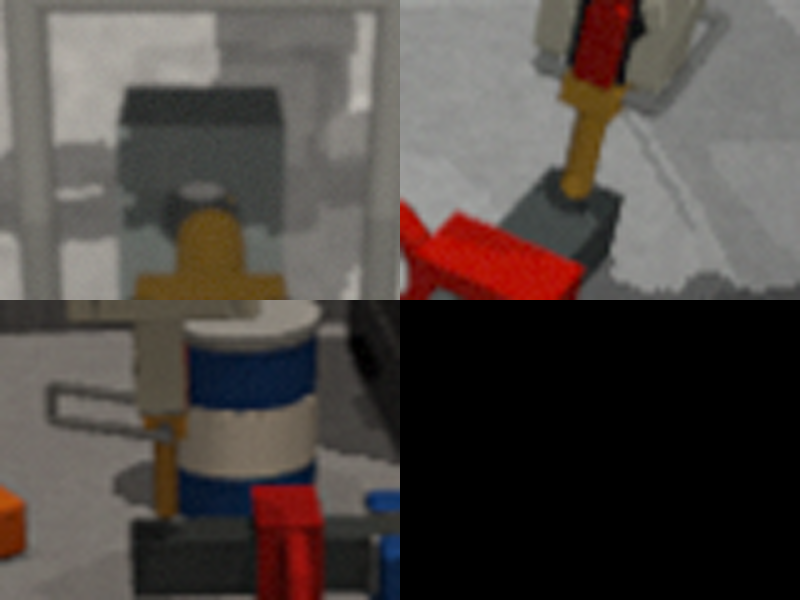

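Emit:
{"api": "drive_tool", "payload": {"plan": "0.1 -0.08 0.2 0; 0.1 -0.08 0.4 0; 0.1 -0.08 0.6 0; 0.1 -0.08 0.8 0; 0.1 -0.08 0.9 0; 0.1 -0.08 1.0 0"}}

```text
time_s: 7.4
tcp_pos: [0.5165, 0.1776, 0.1685]
eef_rot: [-180.0, -0.0, 176.6]
contact_force: [0.1, 0.0, -1.6]
gripper_width: 0.0137
```

Emit:
{"api": "drive_tool", "payload": {"plan": "0 0 0.2 0; 0 0 0.4 0; 0 0 0.6 0; 0 0 0.8 0; 0 0 0.8 0"}}

```text
time_s: 8.02
tcp_pos: [0.5164, 0.1775, 0.1604]
eef_rot: [-180.0, -0.0, 176.6]
contact_force: [-0.1, 0.7, -1.7]
gripper_width: 0.0138
```

In the hole with almost no side force. I'll keep pushing gently.

Emit:
{"api": "drive_tool", "payload": {"plan": "0 0 0.2 0; 0 0 0.4 0; 0 0 0.6 0; 0 0 0.8 0; 0 0 1.0 0"}}

```text
time_s: 8.65
tcp_pos: [0.5163, 0.1773, 0.1503]
eef_rot: [-180.0, -0.0, 176.6]
contact_force: [-0.2, -1.6, 0.9]
gripper_width: 0.0137
```

Emit:
{"api": "drive_tool", "payload": {"plan": "0 0 0.2 0; 0 0 0.4 0; 0 0 0.6 0; 0 0 0.8 0; 0 0 1.0 0; 0 0 1.2 0; 0 0 1.2 0"}}

```text
time_s: 9.52
tcp_pos: [0.5163, 0.1774, 0.1381]
eef_rot: [-180.0, -0.0, 176.6]
contact_force: [-0.1, -2.4, -2.3]
gripper_width: 0.0138
```

Emit:
{"api": "drive_tool", "payload": {"plan": "0 0 0.1 0; 0 0 0.2 0; 0 0 0.3 0; 0 0 0.4 0; 0 0 0.4 0"}}

```text
time_s: 10.15
tcp_pos: [0.5165, 0.1775, 0.1344]
eef_rot: [-180.0, -0.0, 176.6]
contact_force: [-0.1, -3.1, -2.1]
gripper_width: 0.0135
```

Emit:
{"api": "drive_tool", "payload": {"plan": "0 0 0.05 0; 0 0 0.1 0; 0 0 0.15 0; 0 0 0.15 0"}}

```text
time_s: 10.65
tcp_pos: [0.5165, 0.1775, 0.133]
eef_rot: [-180.0, -0.0, 176.6]
contact_force: [0.6, -3.1, -1.3]
gripper_width: 0.0138
```

Emit:
{"api": "drive_tool", "payload": {"plan": "0 0 0.05 0; 0 0 0.1 0; 0 0 0.1 0; 0 0 0.1 0"}}

```text
time_s: 11.15
tcp_pos: [0.5164, 0.1775, 0.1319]
eef_rot: [-180.0, -0.0, 176.6]
contact_force: [1.2, -3.6, -1.4]
gripper_width: 0.0138
```

Emit:
{"api": "drive_tool", "payload": {"plan": "0 0 0.03 0; 0 0 0.06 0; 0 0 0.06 0; 0 0 0.06 0"}}

```text
time_s: 11.65
tcp_pos: [0.5165, 0.1775, 0.1319]
eef_rot: [180.0, 0.0, 176.6]
contact_force: [-2.0, -3.3, 5.5]
gripper_width: 0.0136
```

Emit:
{"api": "drive_tool", "payload": {"plan": "0 0 0.03 0; 0 0 0.05 0; 0 0 0.05 0; 0 0 0.05 0"}}

```text
time_s: 12.15
tcp_pos: [0.5165, 0.1775, 0.1319]
eef_rot: [180.0, 0.0, 176.6]
contact_force: [-3.9, -3.3, 9.3]
gripper_width: 0.0136
```

Run:
```python
from h import *
print(r.get_state()['contact_force'])
w=cam('wrist'); c=cam('scene'); s=cam('side')
def cr(k,b): x0,y0,x1,y1=b; return cv2.resize(k['im'][y0:y1,x0:x1,::-1],(400,300),interpolation=cv2.INTER_CUBIC)
cv2.imwrite('pics/m6.png',np.vstack([np.hstack([cr(w,(240,120,400,240)),cr(c,(410,180,490,240))]),np.hstack([cr(s,(260,100,340,160)),np.zeros((300,400,3),np.uint8)])]))
```

```text
[-3.86059791 -3.3492978   9.32317229]
```

View pics/m6.png

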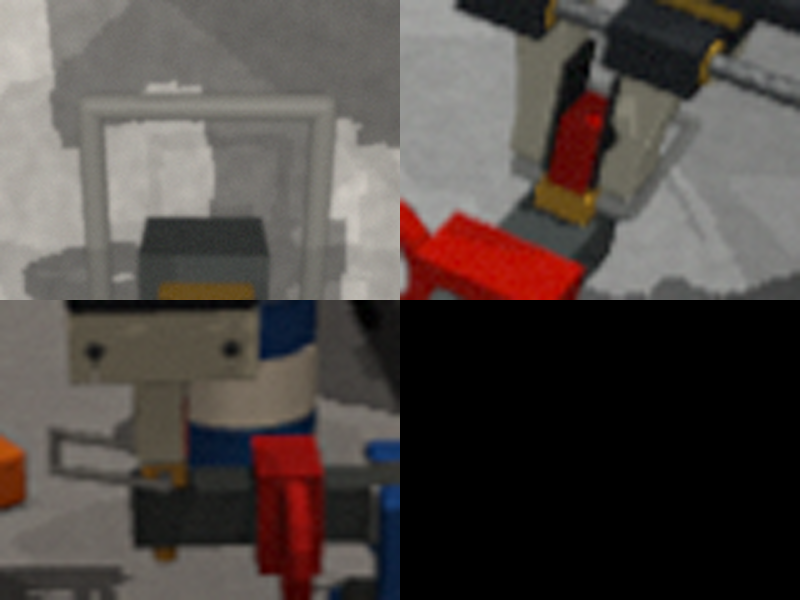

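The pin is seated: its block is on the bar and the shank tip shows under it (side crop px (165,553)). The stop came at the expected height with the force rising. I'll release, lift and go round to the ring.

Emit:
{"api": "drive_tool", "payload": {"plan": "0 0 -0.1 0; 0 0 -0.14 0; 0 0 -0.14 0; 0 0 -0.14 0; 0 0 -0.14 0", "fingers": 0.1}}

```text
time_s: 12.92
tcp_pos: [0.5165, 0.1776, 0.1323]
eef_rot: [-180.0, -0.0, 176.6]
contact_force: [-0.2, 0.2, -0.0]
gripper_width: 0.0395
```

Emit:
{"api": "drive_tool", "payload": {"plan": "0 0 -1 0; 0 0 -2.5 0; 0 0 -4 0; 0 0 -5.5 0; 0 0 -5.5 0; 0 0 -5.5 0"}}

```text
time_s: 13.68
tcp_pos: [0.5162, 0.1774, 0.1871]
eef_rot: [180.0, -0.0, 176.6]
contact_force: [-0.1, 0.7, -0.6]
gripper_width: 0.0391
```

Emit:
{"api": "drive_tool", "payload": {"plan": "1.5 0 0 0; 3 0 0 0; 4.5 0 0 0; 5.1 0 0 0; 5.1 0 0 0; 5.1 0 0 0; 5.1 0 0 0; 5.1 0 0 0", "fingers": 1}}

```text
time_s: 14.68
tcp_pos: [0.4658, 0.1805, 0.1872]
eef_rot: [-180.0, -0.0, 176.6]
contact_force: [-0.7, -0.4, -0.1]
gripper_width: 0.0004
```

Run:
```python
from h import *
st=r.get_state(); print(st['tcp_pos'],st['gripper_width'],st['contact_force'])
w=cam('wrist'); c=cam('scene'); s=cam('side')
def cr(k,b): x0,y0,x1,y1=b; return cv2.resize(k['im'][y0:y1,x0:x1,::-1],(400,300),interpolation=cv2.INTER_CUBIC)
cv2.imwrite('pics/m7.png',np.vstack([np.hstack([cr(w,(240,160,400,280)),cr(c,(400,160,500,235))]),np.hstack([cr(s,(240,85,340,160)),np.zeros((300,400,3),np.uint8)])]))
```

```text
[0.4657944  0.18048047 0.18720179] 0.0004403635083975229 [-0.74335189 -0.39152033 -0.12866089]
```

View pics/m7.png

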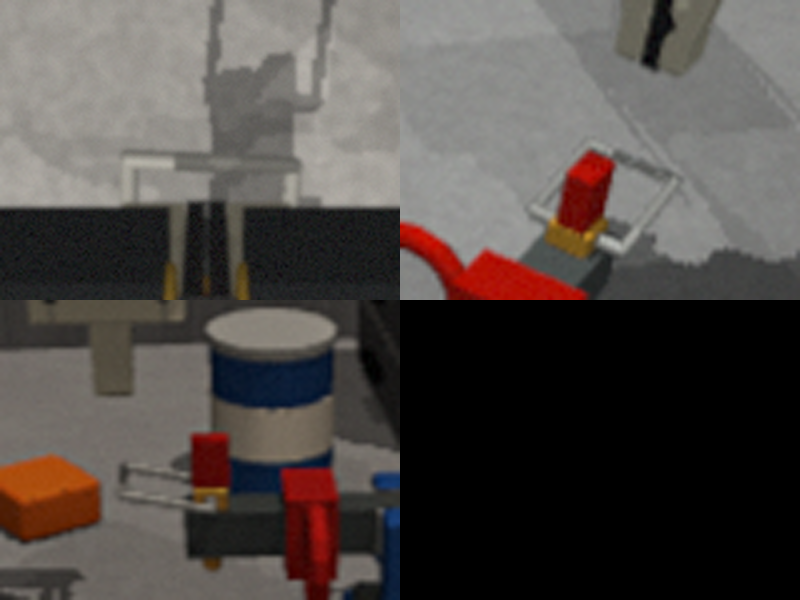

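View 11: the ring is still open at 10°, and the closed fingers sit a few mm outboard of its end. I'll shift 4 mm inward and press down.

Emit:
{"api": "drive_tool", "payload": {"plan": "-0.4 0 1.5 0; -0.4 0 3 0; -0.4 0 4.4 0; -0.4 0 4.8 0; -0.4 0 5.2 0; -0.4 0 5.6 0; -0.4 0 6 0; -0.4 0 6.4 0"}}

```text
time_s: 15.82
tcp_pos: [0.4695, 0.1804, 0.1234]
eef_rot: [180.0, 0.0, 176.6]
contact_force: [-2.0, -0.4, 3.0]
gripper_width: 0.0003
```

Emit:
{"api": "drive_tool", "payload": {"plan": "0 0 0.4 0; 0 0 0.8 0; 0 0 1.2 0; 0 0 1.5 0; 0 0 1.5 0"}}

```text
time_s: 16.45
tcp_pos: [0.4697, 0.1804, 0.1082]
eef_rot: [-180.0, 0.0, 176.6]
contact_force: [1.6, -0.0, 1.8]
gripper_width: 0.0005
```

Emit:
{"api": "drive_tool", "payload": {"plan": "0 0 0.2 0; 0 0 0.4 0; 0 0 0.6 0; 0 0 0.6 0"}}

```text
time_s: 16.95
tcp_pos: [0.4691, 0.18, 0.1019]
eef_rot: [-180.0, -0.1, 176.6]
contact_force: [-0.5, 0.4, 0.6]
gripper_width: 0.0008
```

Run:
```python
from h import *
print(r.get_state()['contact_force'])
s=cam('side')
# bright grey ring mask presence left of bar end vs below bar
g=s['im'].astype(int); 
for n,(x0,y0,x1,y1) in dict(open=(268,118,287,136),below=(285,148,300,165)).items():
    a=g[y0:y1,x0:x1]; print(n,a.mean((0,1)).round(), (a.min(2)>125).sum())
print(g[140:166:2,286:300].mean(2).astype(int))
```

```text
[-0.50212946  0.42128431  0.59063101]
open [88. 82. 70.] 0
below [98. 93. 87.] 0
[[ 79  60  41  29  20  23  26  26  26  31  26  29  28  30]
 [ 59  27  26  23  23  23  26  29  29  29  30  28  29  31]
 [ 70  27  23  22  26  31  29  28  31  28  28  28  29  26]
 [ 66  23  23  24  27  28  28  30  29  28  26  32  25  29]
 [ 80  25  19  24  27  28  28  27  29  27  28  30  28  29]
 [102  96  95  98  98  77  49  42  43  47  81 107 109 112]
 [103 102 102 102 103  98  84  73  82  94 100 105 110 112]
 [101 102 102 104 104 101 102  98  99  99 100 101 102 102]
 [102  99 100 101 101 100 102 103 100 100 102 103 102 104]
 [100 100 103 102 102  98 104 100 101 100 101 104 102 101]
 [103 102 104 102 102 101 100 101 101 102 101 103 104 102]
 [ 88  88  95 102  98  96  97  99 100 102  97 100 100 100]
 [ 84  85  81  91  99 102 100  99 101 103 103 103 103 104]]
```

Emit:
{"api": "drive_tool", "payload": {"plan": "0 0 0.15 0; 0 0 0.3 0; 0 0 0.45 0; 0 0 0.45 0; 0 0 0.45 0"}}

```text
time_s: 17.62
tcp_pos: [0.4696, 0.1803, 0.0978]
eef_rot: [-180.0, -0.0, 176.6]
contact_force: [0.1, 0.3, -0.4]
gripper_width: 0.0006
```

Run:
```python
from h import *
print(r.get_state()['contact_force'])
s=cam('side')
print(s['im'][140:166:2,286:302].mean(2).astype(int))
```

```text
[ 0.12845017  0.32743104 -0.35418572]
[[ 46  28  28  27  26  47  71  56  25  25  31  29  27  29  30  27]
 [ 62  28  27  22  24  46  72  59  28  31  30  30  32  30  27  28]
 [ 69  30  24  25  21  48  73  60  29  28  29  29  29  31  27  25]
 [ 64  26  24  22  23  46  72  59  31  28  31  28  30  27  30  30]
 [ 84  29  24  23  23  38  64  60  30  29  28  29  30  29  27  28]
 [102  95  99  96  75  47  62  58  43  80 107 106 107 110 113 110]
 [104 102 103 104 100  78  65  62  74  97 106 104 110 113 114 111]
 [101 100 103 104 105  86  68  74  90 100 100  99 103 101 105 111]
 [102 102 102 102 102  87  71  76  90 102 103 104 102 101 101  98]
 [102 103 103 103 102  90  71  83  98 102 103 102 101 103 101  99]
 [102 103 103 101 103 101 102 104 101 102 102 102 102 103 102 100]
 [ 88  89  88  92 100  98  97  98  99 100 100  98 102 101 101 102]
 [ 85  85  83  90 100 100 100 101 100 101 102 103 104 105 101 102]]
```

The ring has snapped shut: a vertical leg now shows at columns 291–293, down past the bar's underside. I'll retreat straight up and do a final check.

Emit:
{"api": "drive_tool", "payload": {"plan": "0.5 0 -1 0; 0.5 0 -4 0; 0.5 0 -8 0; 0.5 0 -12 0; 0.5 0 -13 0; 0.5 0 -13 0; 0.5 0 -13 0"}}

```text
time_s: 18.55
tcp_pos: [0.4638, 0.1802, 0.2268]
eef_rot: [-179.9, -0.1, 176.6]
contact_force: [-0.8, 0.3, -0.5]
gripper_width: 0.0002
```

Run:
```python
from h import *
st=r.get_state(); print(st['tcp_pos'],st['contact_force'],st['time_s'])
c=cam('scene'); s=cam('side')
def cr(k,b): x0,y0,x1,y1=b; return cv2.resize(k['im'][y0:y1,x0:x1,::-1],(400,300),interpolation=cv2.INTER_CUBIC)
cv2.imwrite('pics/m8.png',np.vstack([np.hstack([cr(s,(250,100,350,175)),cr(c,(400,180,500,255))]),np.hstack([cr(s,(240,200,400,320)),cr(c,(200,120,360,240))])]))
```

```text
[0.46384954 0.18022491 0.22679599] [-0.84164756  0.25139915 -0.53433471] 18.55
```

View pics/m8.png

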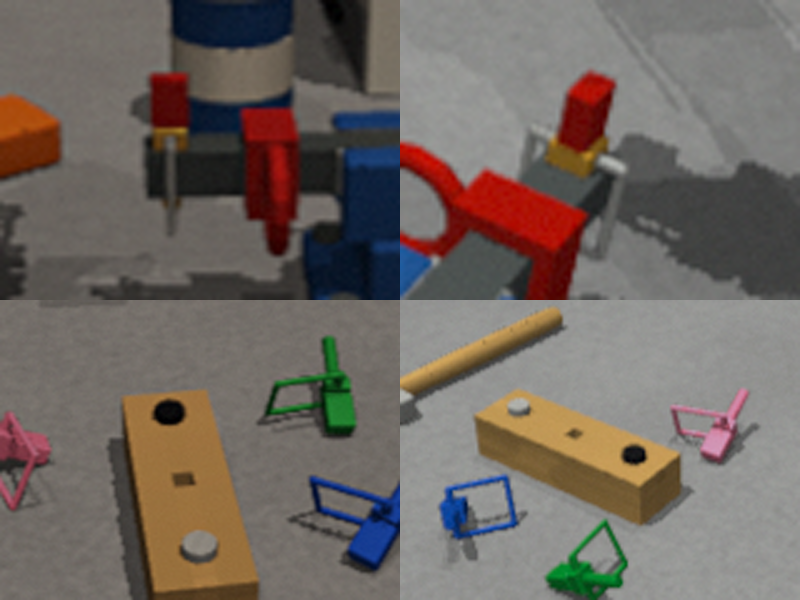

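The pin is home, the ring hangs vertically under the bar, and both other pins still stand in the block. I'm handing in.

```bash
python3 -c "
from plant import r
print(r.close_job())"
```

```text
the job is handed in; nothing more can be done
None
```

The red-headed linch pin is fully home in the drawbar, its ring is snapped shut under the bar, and the job is handed in at about 18.6 s. I pushed it down until it stopped at the expected height, with about 11 N of net push.

- **Last pictures:** the pin's block sits on the bar, the ring hangs vertically beside the shank and past the underside, and the plain and black pins still stand in the block. The gripper was well clear, with the force reading near zero.
- **Measurements that disagreed:** the wrist camera placed the pin in the block about 3–5 mm nearer the robot than the other two cameras did. I gripped between the two estimates and corrected about 1 mm over the hole, and it went in without catching.
- **Forces:** side force while pushing in stayed under about 4 N at the readings I took.

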